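# Roll a bar into the V-block and seat it against the end stop

### The job

Get the loose aluminium bar ready for measuring: push it from the side so that it rolls along the bench, up the ramp and into the groove of the V-block, then push on its right-hand end so that it slides along the groove until its other end is against the end stop. Only push with the fingers: do not lift or carry the bar, and leave the vial, the pot and the sample holder where they stand.

Things in the scene. Friction and masses are not known exactly. Their poses are not given: they have to be found in the camera images.
- bar: Solid aluminium round bar, 40 mm diameter, 160 mm long, about 0.5 kg. Origin at its centre, on its axis; own y = long axis, x and z turn as it rolls. Starts on the bench on the ramp side, within 0.2 rad of parallel to the groove, its left end 45 to 80 mm short of the stop. Smooth (friction 0.35). It stops rolling soon after the push ends; pushed near one end only, it turns.
- v_block: Dark steel V-block, bright ground V faces, fixed to the bench. Origin at bench level under the bottom line of the V. x: level, across the groove, from the ramp side (robot's side) to the high side; y: along the groove toward the end stop (robot's left); z up. It spans y -120 to +100 mm plus the stop. Groove open at the -y end. A bar in the V has its axis at x 0, 26 mm above the bench.
- lip (a point): Middle of the lip between ramp and groove (axes as v_block), at x -16, y -10, z 11 mm of the v_block frame. Ramp: rises from the bench at x -66 to 11 mm height at x -19; flat to x -14; 30 degree flank down to 3 mm height at x 0; 30 degree flank up to 26 mm height at x +40; flat to x +48. Fingers that push the bar home must pass above the 11 mm lip.
- stop (a point): Point on the end stop's face, at x 0, y +100, z 26 mm of the v_block frame (same axes). The stop is a vertical steel plate 12 mm thick and 46 mm high, spanning x -20 to +48 mm, facing -y; the bar's left end face must come against it.
- seat (a point): Point fixed on the V-block where the bar's centre lies when the bar is in the V and touching the end stop: x = 0, y = +20, z = 26 mm in the V-block's frame (same axes). In the V the smooth bar slides along under a push of about 3 N on its end; a firmer force means that it is at the stop.
- vial: Bystander: loose upright clear sample vial with white cap, 28 mm diameter, 63 mm tall, origin at the centre of its underside; stands to the right of the bar's path.
- pot: Bystander: loose upright round clear pot with blue lid, 61 mm diameter, 50 mm tall, origin at the centre of its underside; stands to the left of the bar's path.
- holder: Bystander: loose white turned sample holder (stepped ring), 66 mm diameter, 22 mm high, origin at the centre of its underside; lies to the right of the V-block's open end.

How it is judged:
On the way, in this order (a step that is already met when the one before it is completed fails the run):
1. the bar has rolled: turned at least a fifth of a turn about its own axis before it is over the groove (angle between bar's own z axis and vertical above 1 rad and x of bar in the frame of v_block below -0.03 m).
2. the bar lies in the V, on both flanks (x of bar in the frame of v_block between -0.004 and 0.004 m and z of bar in the frame of v_block between 0.022 and 0.029 m and angle between the y axis of bar and the y axis of v_block, either way round below 0.06 rad), for 0.2 s.
At the end, for the whole second after the job is handed in: The bar is at rest in the V: its centre within 4 mm of the V's middle across the groove and 22 to 29 mm above the bench, its axis within 0.06 rad of the groove, its left end within 3.5 mm of the stop plate; vial, pot and sample holder within 20 mm of where they stood (all of step 2 and y of bar in the frame of v_block between 0.0165 and 0.0225 m and linear speed of bar below 0.01 m/s and distance of each of vial, pot, holder from where it was at the start of the episode below 0.02 m); the robot touches nothing.
It fails at once if the bar is lifted off the bench before it reaches the ramp (x of bar in the frame of v_block below -0.07 m and height (world z) of bar above 0.026 m).
It fails at once if the bar is lifted or carried over the V-block (height (world z) of bar above 0.038 m).
It fails at once if a bystander is pushed away (distance of any of vial, pot, holder from where it was at the start of the episode above 0.02 m).
It also fails if it takes over 51 s, if anything falls off the work surface, if the arm or the gripper's body presses on something with over 40 N, if the wrist force passes 120 N, or if a joint passes its speed limit or range.

### The arm

A 7-joint arm with a two-finger parallel gripper is mounted at the origin on a cart in front of the work surface, level with it; the furniture and walls round the work are solid. World frame = base frame: x ahead of the robot, y to its left, z up, the work surface at z = 0. Lengths are in m, angles in rad, forces in N, time in s.
With the tool pointing down it reaches from about 0.4 to 0.875 m from the base axis. Payload 4.4 kg.
Tool frame: the origin (TCP) lies on the centre line of the jaws, within the pads' length; the fingertips stand 8 mm ahead of it and the grasp point (between the pads) lies 11 mm behind it; z points along the fingers, y is the line along which they close (so a half turn about z gives the same grasp; the last joint's range is limited). The gripper opens to 85 mm and grips with 20 to 120 N. Pads are 22 mm wide; open, the fingers measure 114 mm over their backs; the gripper's body (76 mm by 85 mm) begins 54 mm behind the grasp point. The pads swing forward as they close: fully open they stand 13 mm farther back than shut.
Start: joints at [-1.251, 0.628, 0.038, 1.517, -0.027, 0.996, -0.02], TCP at [0.245, 0.602, 0.239] pointing down, gripper open.
Joint ranges: [-3.06, 3.06], [-0.37, 2.12], [-1.25, 1.32], [0.18, 2.47], [-1.1, 4.24], [0.23, 1.98], [-2.94, 2.94]. Speed limits (rad/s): [2.57, 2.57, 3.14, 3.14, 3.14, 3.14, 3.14].

### API

Orientations are given as a unit quaternion [w, x, y, z].
In Python, from bench import bot gives the robot as it stands.
- The arm moves only by the tool jog_arm, never from a script. Its argument "steps" is a list of rows, each an object with "xyz": the shift along the tool's x, y, z as a fraction of full scale, a list of three; "twist": the turn about the tool's z as a fraction of full scale; "grip": the opening, from 0 (shut) to 1 (fully open). A call has 1 to 5 rows; each row is the pose to reach, as a shift and turn from the pose commanded when the call began, along the tool's axes at that moment, turning the shorter way round; what a row does not reach only later rows make up. Full scale, the value 1, is 40 cm for a shift and 2 pi rad for a turn. A row lasts 1/8 s, in which the tool goes at most 62.5 mm and 10.7 degrees, less where a joint would pass 70% of its speed; a pose out of reach is approached as far as the arm can. A call with a number of a shift or a turn outside -1 to 1 is refused whole. A call with a gripper value outside its range is refused whole. The fingers move at their own pace and stop on an object; "grip_force" is the grip in N (left out, the last holds). Time passes only in rows, so rows that repeat a pose let the fingers close. It gives the time, the measured TCP pose, the force, the opening and the grip force at its end, in the units of the state.
- bot.sense(): the state, without advancing time (a new reading comes with each control period).
- bot.get_image(name): name is "side" or "top" or "wrist"; returns a dict with "color" (400x640x3 uint8, blue, green, red), "fovy" (degrees; the focal length in pixels is half the picture's height over the tangent of half this angle, whatever the lens; pixels are square), "cx", "cy" (the principal point, pixels), "k1" (the pictures are not rectified: a ray, as slopes to the right and down, at radius r is drawn at 1 + k1 r^2 times it, then the intrinsics apply), "camera_from_world" (4x4, takes a point from world to camera coordinates); the wrist camera has in their place "mount" (4x4, takes a point from camera to tool coordinates, whose origin is the TCP and whose axes are the flange's). Camera axes: x right, y down, z forward; pixel columns grow to the right and rows downward; lengths in m; the calibration is good to about 2 mm. A picture is of the moment at which its call begins: read the wrist's pose just before it. There is no depth.
- bot.hand_in(): hands the job in; it is judged then, once.
The state is a dict: "t": time; "joint_pos": joint angles; "dq": joint speeds; "effort": joint torques, N m; "eef_pos": TCP position; "tcp_rot": TCP orientation; "force": force on the tool from outside, world axes, zero at the start; "ft_torque": the same for the moment, N m; "gripper_width": finger opening in m; "grasp_force": force on a finger pad.
Only numpy, scipy, OpenCV 4.12 (cv2) and the standard library are available. Lean on these libraries where they do the work, as an engineer would, in place of code of your own. Each camera call takes 0.05 s, during which the arm holds its last target. There are 200 camera calls.

## Working session

There is one attempt and no reset: what is moved stays moved. The work goes in short steps, Python scripts to look and compute and a tool call to move; the robot and the scene stay as the last step left them, time stands still between calls to the robot, and variables do not carry over. Pictures are saved under pics/ and viewed, at most 10 in all, crops included, and the job is handed in when it is done.

Besides the shell and the picture viewer there is one more tool, called after ">>>" as name([rows], argument=value, ...), one row to a line, values as JSON. jog_arm: Moves the arm, as the interface text tells. Shift numbers are shares of 40 cm and turn numbers shares of 2 pi rad, none past 1 either way. Its arguments: {"type":"object","properties":{"steps":{"type":"array","items":{"type":"object","properties":{"xyz":{"type":"array","items":{"type":"number","minimum":-1,"maximum":1}},"twist":{"type":"number","minimum":-1,"maximum":1},"grip":{"type":"number"}}}},"grip_force":{"type":"number"}},"required":["steps"]}

```bash
mkdir -p pics; cat > h.py <<'E'
import numpy as np, cv2, json
from bench import bot
def snap(n,f):
    im=bot.get_image(n); cv2.imwrite('pics/'+f+'.png',im['color'])
    c={k:np.array(v).tolist() for k,v in im.items() if k!='color'}
    json.dump(c,open('pics/'+f+'.json','w')); return im
def ray(f,uv):
    c=json.load(open('pics/'+f+'.json')); fl=200/np.tan(np.radians(c['fovy'])/2)
    K=np.array([[fl,0,c['cx']],[0,fl,c['cy']],[0,0,1.]])
    p=cv2.undistortPoints(np.array(uv,float).reshape(-1,1,2),K,np.array([c['k1'],0,0,0.])).reshape(-1,2)
    T=np.array(c['camera_from_world']); R=T[:3,:3]
    return -R.T@T[:3,3], np.c_[p,np.ones(len(p))]@R
def at_z(f,uv,z):
    o,d=ray(f,uv); z=np.broadcast_to(z,(len(d),)); return o+d*((z-o[2])/d[:,2])[:,None]
def px(f,X):
    c=json.load(open('pics/'+f+'.json')); fl=200/np.tan(np.radians(c['fovy'])/2)
    T=np.array(c['camera_from_world']); p=np.atleast_2d(X)@T[:3,:3].T+T[:3,3]; s=p[:,:2]/p[:,2:]
    return s*(1+c['k1']*(s**2).sum(1))[:,None]*fl+[c['cx'],c['cy']]
E
python3 - <<'E'
from h import *
for n in('top','side'):
    im=snap(n,n+'0'); print(n,im['fovy'],im['k1'],np.linalg.inv(im['camera_from_world'])[:3,3])
s=bot.sense(); print(s['t'],s['eef_pos'],s['tcp_rot'],s['force'],s['gripper_width'])
E
```

```text
top 55.50934904189391 -0.018105736424588344 [ 0.41308332 -0.01213058  0.99640567]
side 55.26342387497868 -0.05567931105698133 [ 0.24217924 -0.65322006  0.52203828]
0.1 [0.24434675 0.60172342 0.23846496] [-1.60625998e-04  1.91713682e-01  9.81450510e-01 -8.57380087e-04] [ 0.33688298 -0.11698892 -0.67936103] 0.0850586890919676
```

View pics/top0.png

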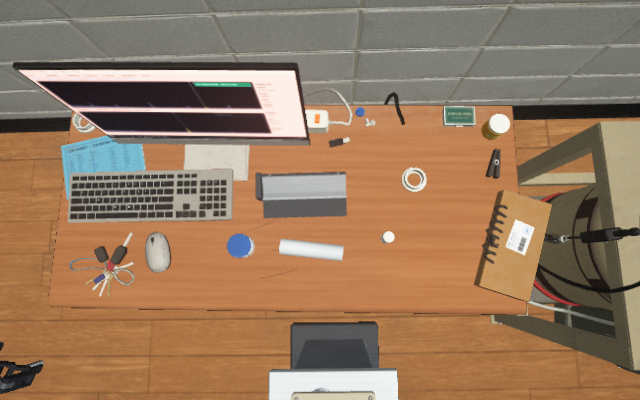

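View pics/side0.png

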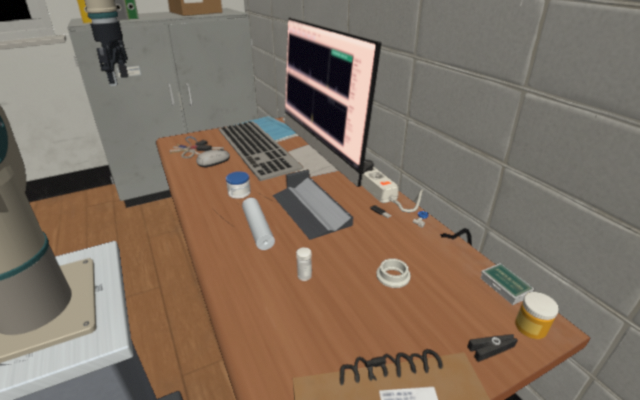

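The top view shows the bar (279-343, 240-260), the V-block (257-347, 172-216), the pot at (240,245), the vial at (388,237) and the holder at (414,180). The stop is on the left. I'll enlarge this area.

```bash
python3 - <<'E'
import cv2
i=cv2.imread('pics/top0.png')[165:270,220:360]; cv2.imwrite('pics/c0.png',cv2.resize(i,None,fx=5.6,fy=5.6,interpolation=cv2.INTER_CUBIC))
i=cv2.imread('pics/side0.png')[165:255,225:360]; cv2.imwrite('pics/c1.png',cv2.resize(i,None,fx=5.8,fy=5.8,interpolation=cv2.INTER_CUBIC))
E
```

```text
(no output)
```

View pics/c0.png

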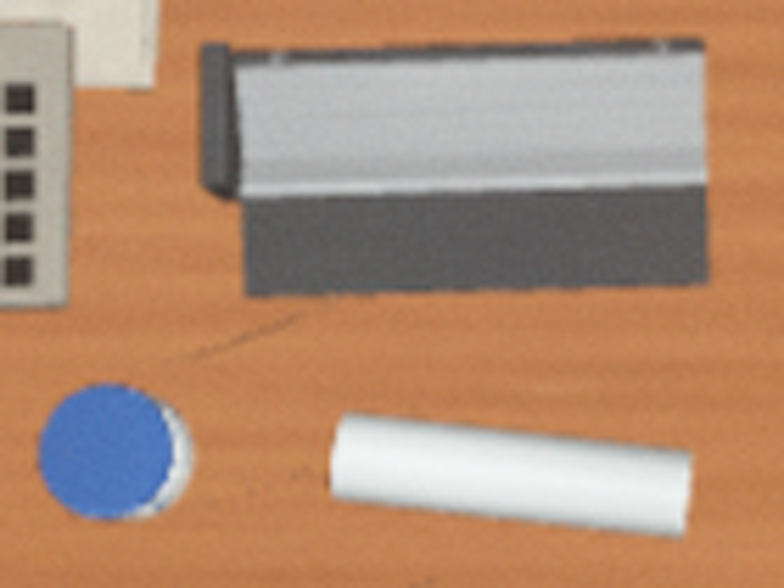

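View pics/c1.png

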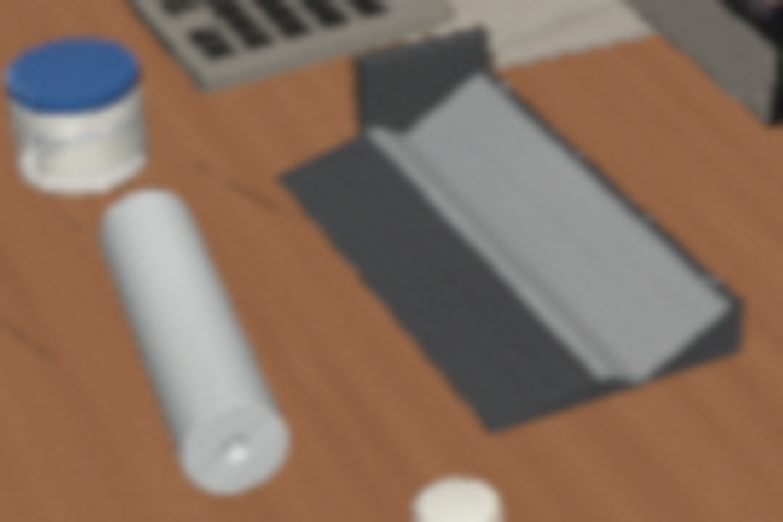

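Crop 1: ramp front edge (248,296)-(708,283), lip edge (243,196)-(706,184), bar corners (343,413), (690,455), (684,536), (331,498), pot lid centre (107,451). Crop 2: ramp front (282,178)-(492,432), V end (640,382), high corner (742,303), bar right end centre about (235,448).

```bash
cat > fit.py <<'E'
from h import *
from scipy.optimize import least_squares
t=lambda P:np.array([220,165])+(np.array(P)+.5)/5.6-.5
s=lambda P:np.array([225,165])+(np.array(P)+.5)/5.8-.5
M1=np.array([[-66,100,0],[-66,-120,0],[-14,100,11],[-14,-120,11],[40,-120,26],[40,100,26],[48,-120,26]])/1e3
P1=t([[248,296],[708,283],[243,196],[706,184],[704,53],[238,66],[703,38]])
M2=np.array([[-66,100,0],[-66,-120,0],[0,-120,3],[48,-120,26]])/1e3
P2=s([[282,178],[492,432],[640,382],[742,303]])
def X(p,M):
    c,q=np.cos(p[2]),np.sin(p[2]); return M@np.array([[c,-q,0],[q,c,0],[0,0,1]]).T+[p[0],p[1],0]
f=lambda p:np.r_[(px('top0',X(p,M1))-P1).ravel(),(px('side0',X(p,M2))-P2).ravel()]
r=least_squares(f,[.5,0,0],loss='soft_l1'); p=r.x
print('block',p.round(4)); print(f(p).reshape(-1,2).round(1).tolist())
b=at_z('top0',t([[343,413],[690,455],[684,536],[331,498]]),.02); print(b.round(4))
L=(b[0]+b[3])/2;R=(b[1]+b[2])/2
print('ends',L,R,np.linalg.norm(L-R)); 
print('side R end',at_z('side0',s([[235,448]]),.02))
c,q=np.cos(p[2]),np.sin(p[2]);Ri=np.array([[c,q],[-q,c]])
for n,v in dict(L=L,R=R,C=(L+R)/2,pot=at_z('top0',t([[107,451]]),.05)[0],vial=at_z('top0',[[388.5,237.5]],.063)[0],holder=at_z('top0',[[414,180]],.022)[0]).items(): print(n,v.round(4),'blk',(Ri@(v[:2]-p[:2])).round(4))
E
python3 fit.py
```

```text
block [0.6016 0.0772 0.0073]
[[-0.2, 0.3], [0.8, 0.4], [0.0, -1.9], [0.6, -2.1], [0.4, 0.0], [-0.1, 0.1], [0.5, -0.3], [-1.9, -0.8], [-0.6, 0.1], [-0.5, -0.7], [0.1, -1.0]]
[[ 0.4783  0.1281  0.02  ]
 [ 0.4563 -0.0306  0.02  ]
 [ 0.4199 -0.027   0.02  ]
 [ 0.4397  0.1335  0.02  ]]
ends [0.45896124 0.13078569 0.02      ] [ 0.43810217 -0.02881351  0.02      ] 0.16095653659068945
side R end [[ 0.43908115 -0.03147511  0.02      ]]
L [0.459  0.1308 0.02  ] blk [-0.1422  0.0547]
R [ 0.4381 -0.0288  0.02  ] blk [-0.1643 -0.1048]
C [0.4485 0.051  0.02  ] blk [-0.1533 -0.0251]
pot [0.4612 0.2292 0.05  ] blk [-0.1393  0.153 ]
vial [ 0.4726 -0.1418  0.063 ] blk [-0.1305 -0.218 ]
holder [ 0.6237 -0.2203  0.022 ] blk [ 0.0199 -0.2976]
```

```bash
cat > go.py <<'E'
# go.py x y z yaw_deg(of tool y axis): numbers for jog
import sys; from h import *
from scipy.spatial.transform import Rotation as Ro
s=bot.sense(); q=s['tcp_rot']; R=Ro.from_quat([q[1],q[2],q[3],q[0]]).as_matrix()
a=np.degrees(np.arctan2(R[1,1],R[0,1])); g=[float(v) for v in sys.argv[1:5]]
print('t',round(s['t'],2),'tcp',s['eef_pos'].round(4),'yaw',a.round(2),'F',s['force'].round(1))
print('xyz',(R.T@(np.array(g[:3])-s['eef_pos'])/.4).round(4),'twist',round((a-g[3])/360,4))
E
python3 go.py 0.405 0.052 0.2 82.5
```

```text
t 0.1 tcp [0.2443 0.6017 0.2385] yaw 67.89 F [ 0.3 -0.1 -0.7]
xyz [-0.8893 -1.122   0.0981] twist -0.0406
```

>>> jog_arm([
  {"xyz": [-0.45, -0.56, 0.05], "twist": -0.04, "grip": 1},
  {"xyz": [-0.45, -0.56, 0.05], "twist": -0.04, "grip": 1},
  {"xyz": [-0.45, -0.56, 0.05], "twist": -0.04, "grip": 1},
  {"xyz": [-0.45, -0.56, 0.05], "twist": -0.04, "grip": 1},
  {"xyz": [-0.45, -0.56, 0.05], "twist": -0.04, "grip": 1},
])

```text
t: 0.72
eef_pos: [0.3275, 0.3233, 0.219]
tcp_rot: [-0.0, 0.069, 0.998, -0.001]
force: [0.5, 0.4, 0.2]
gripper_width: 0.0855
grasp_force: 0.0
```

```bash
python3 go.py 0.405 0.052 0.12 82.5
```

```text
t 0.72 tcp [0.3275 0.3233 0.219 ] yaw 82.13 F [0.5 0.4 0.2]
xyz [-0.2849 -0.6448  0.2487] twist -0.001
```

>>> jog_arm([
  {"xyz": [-0.285, -0.645, 0.25], "twist": 0, "grip": 1},
  {"xyz": [-0.285, -0.645, 0.25], "twist": 0, "grip": 1},
  {"xyz": [-0.285, -0.645, 0.25], "twist": 0, "grip": 1},
  {"xyz": [-0.285, -0.645, 0.25], "twist": 0, "grip": 1},
  {"xyz": [-0.285, -0.645, 0.25], "twist": 0, "grip": 1},
])

```text
t: 1.35
eef_pos: [0.4056, 0.0537, 0.1185]
tcp_rot: [-0.0, 0.068, 0.998, -0.0]
force: [0.8, 0.4, -0.5]
gripper_width: 0.0856
grasp_force: 0.0
```

```bash
python3 go.py 0.405 0.052 0.022 82.5; python3 - <<'E'
from h import *
im=snap('side','s1'); p=bot.sense()['eef_pos']; u=px('s1',np.array([p,p+[0,0,-.008],p+[0,0,.005]])); print(u)
x0,y0=(u[0]-[55,65]).astype(int); y0=max(0,y0); print(x0,y0)
cv2.imwrite('pics/c2.png',cv2.resize(im['color'][y0:y0+100,x0:x0+130],None,fx=6,fy=6,interpolation=cv2.INTER_CUBIC))
E
```

```text
t 1.35 tcp [0.4056 0.0537 0.1185] yaw 82.21 F [ 0.8  0.4 -0.5]
xyz [ 0.0008 -0.0042  0.2412] twist -0.0008
[[233.44067325 189.48912279]
 [233.8939411  192.74794723]
 [233.15534774 187.43509169]]
178 124
```

View pics/c2.png

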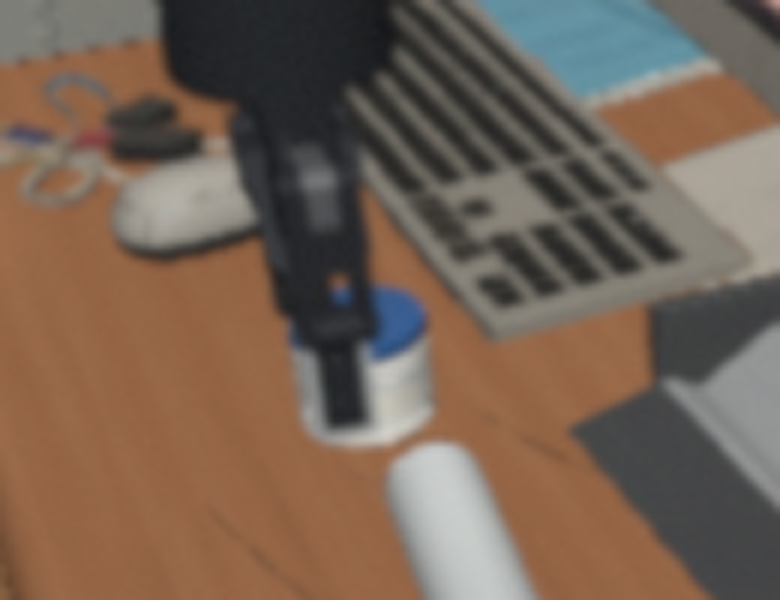

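The near (right) finger's tip is at crop (347,425), which is pixel (235.8,194.8). The fingers hang over the bench behind the bar, clear of it.

```bash
python3 - <<'E'
from h import *
p=bot.sense()['eef_pos']; a=np.radians(82.2); y=np.array([np.cos(a),np.sin(a),0])
for sgn in(-1,):
  for d in (.043,.05,.057):
    for z in(-.008,0,.005): print(sgn,d,z,px('s1',p+sgn*d*y+[0,0,z]).round(1))
E
```

```text
-1 0.043 -0.008 [[237.3 202.9]]
-1 0.043 0 [[236.9 199.5]]
-1 0.043 0.005 [[236.6 197.4]]
-1 0.05 -0.008 [[237.9 204.6]]
-1 0.05 0 [[237.5 201.3]]
-1 0.05 0.005 [[237.2 199.1]]
-1 0.057 -0.008 [[238.5 206.4]]
-1 0.057 0 [[238.1 203. ]]
-1 0.057 0.005 [[237.8 200.9]]
```

>>> jog_arm([
  {"xyz": [0.001, -0.004, 0.15], "twist": 0, "grip": 1},
  {"xyz": [0.001, -0.004, 0.22], "twist": 0, "grip": 1},
  {"xyz": [0.001, -0.004, 0.25], "twist": 0, "grip": 1},
  {"xyz": [0.001, -0.004, 0.265], "twist": 0, "grip": 1},
  {"xyz": [0.001, -0.004, 0.275], "twist": 0, "grip": 1},
])

```text
t: 2.02
eef_pos: [0.4047, 0.0549, 0.0083]
tcp_rot: [-0.0, 0.067, 0.998, 0.0]
force: [-0.1, -0.6, -0.4]
gripper_width: 0.0852
grasp_force: 0.0
```

```bash
python3 go.py 0.455 0.052 0.006 86; python3 - <<'E'
from h import *
im=snap('side','s2')
cv2.imwrite('pics/c3.png',cv2.resize(im['color'][155:255,195:325],None,fx=6,fy=6,interpolation=cv2.INTER_CUBIC))
E
```

```text
t 2.02 tcp [0.4047 0.0549 0.0083] yaw 82.28 F [-0.1 -0.6 -0.4]
xyz [-0.1257  0.0098  0.0057] twist -0.0103
```

View pics/c3.png

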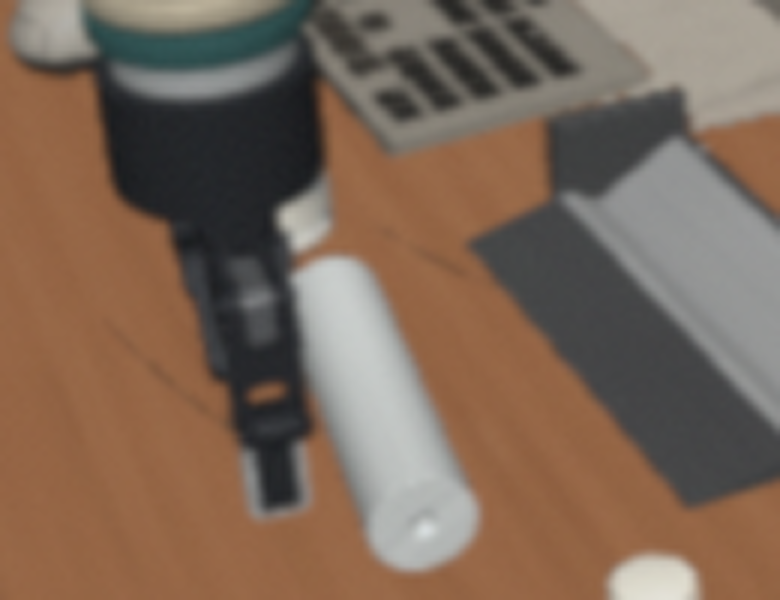

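The finger tips stand just behind the bar; the right tip is at about pixel (241.5,240.8).

```bash
python3 - <<'E'
from h import *
p=np.array([.4047-.0067,.0549-.0497,0])
for z in(0,.005,.01,.015,.02): print(z,px('s2',p+[0,0,z]).round(1), at_z('s2',[[241.7,240.8]],z).round(3))
E
```

```text
0 [[242.1 245.3]] [[0.402 0.021 0.   ]]
0.005 [[241.9 243.5]] [[0.401 0.015 0.005]]
0.01 [[241.6 241.7]] [[0.399 0.008 0.01 ]]
0.015 [[241.4 239.9]] [[0.398 0.002 0.015]]
0.02 [[241.1 238. ]] [[ 0.396 -0.005  0.02 ]]
```

>>> jog_arm([
  {"xyz": [-0.02, 0.002, -0.004], "twist": 0, "grip": 1},
  {"xyz": [-0.04, 0.004, -0.004], "twist": -0.004, "grip": 1},
  {"xyz": [-0.06, 0.007, -0.004], "twist": -0.008, "grip": 1},
  {"xyz": [-0.08, 0.009, -0.004], "twist": -0.012, "grip": 1},
  {"xyz": [-0.1, 0.011, -0.004], "twist": -0.016, "grip": 1},
])

```text
t: 2.7
eef_pos: [0.4451, 0.0534, 0.0112]
tcp_rot: [-0.0, 0.017, 1.0, -0.0]
force: [-0.2, 0.2, -0.1]
gripper_width: 0.0855
grasp_force: 0.1
```

```bash
python3 go.py 0.49 0.053 0.010 90.4
```

```text
t 2.7 tcp [0.4451 0.0534 0.0112] yaw 88.1 F [-0.2  0.2 -0.1]
xyz [-0.1123  0.0026  0.0029] twist -0.0064
```

>>> jog_arm([
  {"xyz": [-0.02, 0.001, 0.001], "twist": -0.003, "grip": 1},
  {"xyz": [-0.04, 0.001, 0.002], "twist": -0.006, "grip": 1},
  {"xyz": [-0.06, 0.002, 0.002], "twist": -0.0064, "grip": 1},
  {"xyz": [-0.08, 0.002, 0.002], "twist": -0.0064, "grip": 1},
  {"xyz": [-0.1, 0.002, 0.002], "twist": -0.0064, "grip": 1},
])

```text
t: 3.32
eef_pos: [0.4855, 0.053, 0.0102]
tcp_rot: [-0.0, -0.003, 1.0, -0.0]
force: [0.3, 0.4, 0.2]
gripper_width: 0.0854
grasp_force: 0.1
```

```bash
python3 go.py 0.56 0.053 0.010 90.4; python3 - <<'E'
from h import *
a=snap('top','t2')['color'][165:270,220:360]; b=snap('side','s3')['color'][165:255,225:360]
cv2.imwrite('pics/c4.png',cv2.resize(a,None,fx=5.6,fy=5.6,interpolation=cv2.INTER_CUBIC))
cv2.imwrite('pics/c5.png',cv2.resize(b,None,fx=5.8,fy=5.8,interpolation=cv2.INTER_CUBIC))
E
```

```text
t 3.33 tcp [0.4855 0.053  0.0102] yaw 90.35 F [0.3 0.4 0.2]
xyz [-0.1863 -0.001   0.0004] twist -0.0001
```

View pics/c5.png

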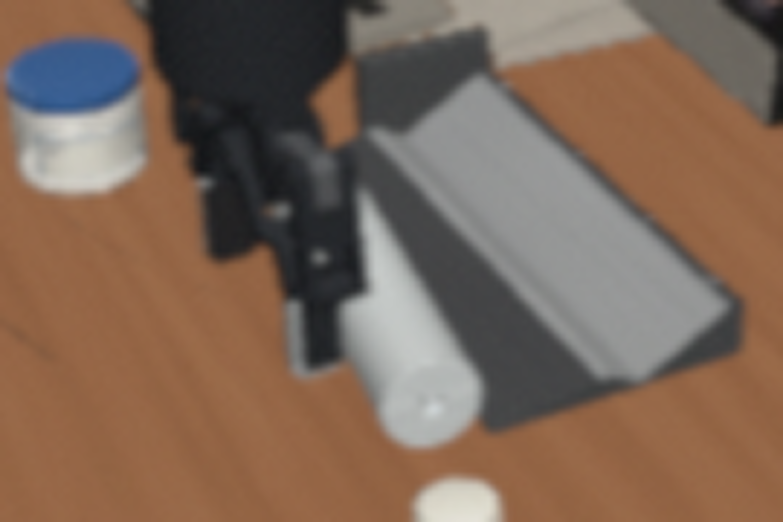

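The bar is square to the groove at the foot of the ramp, with its right end centre at crop (431,405). Clear of the vial. Continuing up the ramp.

>>> jog_arm([
  {"xyz": [-0.02, 0, 0], "twist": 0, "grip": 1},
  {"xyz": [-0.04, 0, 0], "twist": 0, "grip": 1},
  {"xyz": [-0.06, 0, 0], "twist": 0, "grip": 1},
  {"xyz": [-0.08, 0, 0], "twist": 0, "grip": 1},
  {"xyz": [-0.1, 0, 0], "twist": 0, "grip": 1},
])

```text
t: 4.05
eef_pos: [0.5236, 0.0526, 0.0098]
tcp_rot: [-0.002, -0.003, 1.0, -0.001]
force: [-6.6, 0.2, 2.7]
gripper_width: 0.0855
grasp_force: 3.0
```

>>> jog_arm([
  {"xyz": [-0.015, 0, 0], "twist": 0, "grip": 1},
  {"xyz": [-0.03, 0, 0], "twist": 0, "grip": 1},
  {"xyz": [-0.045, 0, 0], "twist": 0, "grip": 1},
  {"xyz": [-0.06, 0, 0], "twist": 0, "grip": 1},
  {"xyz": [-0.07, 0, 0], "twist": 0, "grip": 1},
])

```text
t: 4.68
eef_pos: [0.5543, 0.0535, 0.0102]
tcp_rot: [0.001, -0.003, 1.0, 0.0]
force: [-0.4, 0.3, -0.9]
gripper_width: 0.0852
grasp_force: 0.0
```

```bash
python3 go.py 0.568 0.053 0.010 90.4; python3 - <<'E'
from h import *
b=snap('side','s4')['color'][165:255,225:360]
cv2.imwrite('pics/c6.png',cv2.resize(b,None,fx=5.8,fy=5.8,interpolation=cv2.INTER_CUBIC))
E
```

```text
t 4.67 tcp [0.5543 0.0535 0.0102] yaw 90.37 F [-0.4  0.3 -0.9]
xyz [-0.0342 -0.0014  0.0005] twist -0.0001
```

View pics/c6.png

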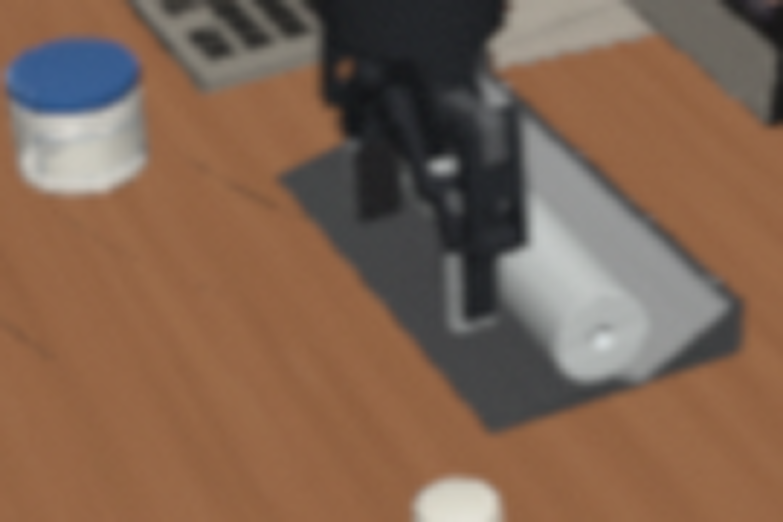

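The bar has dropped into the V; its right end centre is at crop (601,338). I'll measure it, and then work out the push on the right end.

```bash
python3 - <<'E'
from h import *
P=np.array([[225,165]])+(np.array([[601,338]])+.5)/5.8-.5
w=at_z('s4',P,.026)[0]; p=[.6016,.0772,.0073]; c,q=np.cos(p[2]),np.sin(p[2])
print(w,np.array([[c,q],[-q,c]])@(w[:2]-p[:2]))
E
```

```text
[ 0.5870339  -0.04069438  0.026     ] [-0.01542633 -0.11778491]
```

The bar still sits on the lip at x ≈ -16 mm. I'll push it on gently.

>>> jog_arm([
  {"xyz": [-0.01, 0, 0], "twist": 0, "grip": 1},
  {"xyz": [-0.02, 0, 0], "twist": 0, "grip": 1},
  {"xyz": [-0.03, 0, 0], "twist": 0, "grip": 1},
  {"xyz": [-0.034, 0, 0], "twist": 0, "grip": 1},
  {"xyz": [-0.034, 0, 0], "twist": 0, "grip": 1},
])

```text
t: 5.35
eef_pos: [0.5667, 0.0534, 0.0101]
tcp_rot: [0.0, -0.003, 1.0, 0.0]
force: [0.1, -0.2, 0.5]
gripper_width: 0.0856
grasp_force: 0.0
```

>>> jog_arm([
  {"xyz": [0.0, 0, 0], "twist": 0, "grip": 1},
  {"xyz": [0.06, 0, -0.01], "twist": 0, "grip": 1},
  {"xyz": [0.15, 0, -0.1], "twist": 0, "grip": 1},
  {"xyz": [0.2, 0, -0.25], "twist": 0, "grip": 1},
  {"xyz": [0.2, 0, -0.3], "twist": 0, "grip": 1},
])

```text
t: 5.98
eef_pos: [0.4859, 0.0534, 0.1327]
tcp_rot: [0.001, -0.004, 1.0, -0.0]
force: [0.5, 0.1, -0.0]
gripper_width: 0.0854
grasp_force: 0.0
```

```bash
python3 go.py 0.6 -0.12 0.12 90.4; python3 - <<'E'
from h import *
b=snap('side','s5')['color'][165:255,225:360]; a=snap('top','t5')['color'][165:255,225:360]
cv2.imwrite('pics/c7.png',cv2.resize(np.vstack([b[:,:]]),None,fx=5.8,fy=5.8,interpolation=cv2.INTER_CUBIC))
E
```

```text
t 5.97 tcp [0.4859 0.0534 0.1327] yaw 90.47 F [ 0.5  0.1 -0. ]
xyz [-0.2817 -0.4357  0.0327] twist 0.0002
```

View pics/c7.png

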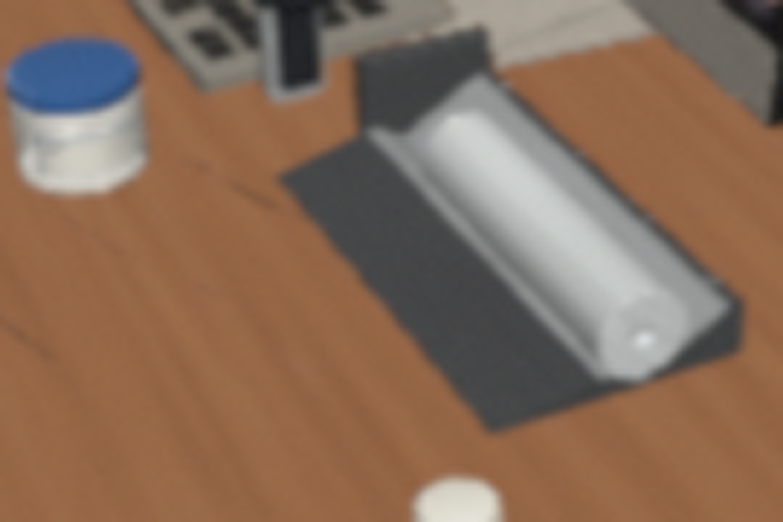

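The bar lies in the V, with its right end centre at crop (641,340). Bystanders haven't moved. Next I'll shut the fingers and go around to the right-hand end.

>>> jog_arm([
  {"xyz": [-0.29, -0.3185, 0.06], "twist": 0, "grip": 0},
  {"xyz": [-0.29, -0.3185, 0.06], "twist": 0, "grip": 0},
  {"xyz": [-0.29, -0.3185, 0.06], "twist": 0, "grip": 0},
  {"xyz": [-0.29, -0.3185, 0.06], "twist": 0, "grip": 0},
  {"xyz": [-0.29, -0.3185, 0.06], "twist": 0, "grip": 0},
])

```text
t: 6.7
eef_pos: [0.6024, -0.0729, 0.105]
tcp_rot: [-0.001, -0.003, 1.0, 0.001]
force: [-0.5, 0.5, 0.8]
gripper_width: -0.0001
grasp_force: 0.0
```

```bash
python3 go.py 0.6027 -0.075 0.026 90.4; python3 - <<'E'
from h import *
print(bot.sense()['gripper_width'])
P=np.array([[225,165]])+(np.array([[641,340]])+.5)/5.8-.5
w=at_z('s5',P,.026)[0]; p=[.6016,.0772,.0073]; c,q=np.cos(p[2]),np.sin(p[2])
print(w,np.array([[c,q],[-q,c]])@(w[:2]-p[:2]))
E
```

```text
t 6.7 tcp [ 0.6024 -0.0729  0.105 ] yaw 90.39 F [-0.5  0.5  0.8]
xyz [-0.0012 -0.0056  0.1974] twist -0.0
-0.00014535071330186534
[ 0.60005478 -0.04914777  0.026     ] [-0.00246751 -0.12633312]
```

>>> jog_arm([
  {"xyz": [-0.001, -0.03, 0.06], "twist": 0, "grip": 0},
  {"xyz": [-0.001, -0.03, 0.12], "twist": 0, "grip": 0},
  {"xyz": [-0.001, -0.03, 0.17], "twist": 0, "grip": 0},
  {"xyz": [-0.001, -0.03, 0.199], "twist": 0, "grip": 0},
  {"xyz": [-0.001, -0.03, 0.199], "twist": 0, "grip": 0},
])

```text
t: 7.32
eef_pos: [0.6033, -0.0853, 0.0256]
tcp_rot: [-0.001, -0.004, 1.0, 0.0]
force: [0.3, -0.1, 0.6]
gripper_width: 0.0002
grasp_force: 0.0
```

>>> jog_arm([
  {"xyz": [0, 0.015, 0], "twist": 0, "grip": 0},
  {"xyz": [0, 0.03, 0], "twist": 0, "grip": 0},
  {"xyz": [0, 0.045, 0], "twist": 0, "grip": 0},
  {"xyz": [0, 0.06, 0], "twist": 0, "grip": 0},
  {"xyz": [0, 0.075, 0], "twist": 0, "grip": 0},
])

```text
t: 7.95
eef_pos: [0.6038, -0.0571, 0.0267]
tcp_rot: [-0.0, -0.003, 1.0, -0.002]
force: [-0.1, -5.9, 3.7]
gripper_width: 0.0002
grasp_force: 3.0
```

```bash
python3 go.py 0.602 0.0027 0.025 90.4
```

```text
t 7.95 tcp [ 0.6038 -0.0571  0.0267] yaw 90.33 F [-0.1 -5.9  3.7]
xyz [0.0037 0.1495 0.0038] twist -0.0002
```

>>> jog_arm([
  {"xyz": [0, 0.01, 0], "twist": 0, "grip": 0},
  {"xyz": [0, 0.02, 0], "twist": 0, "grip": 0},
  {"xyz": [0, 0.03, 0], "twist": 0, "grip": 0},
  {"xyz": [0, 0.04, 0], "twist": 0, "grip": 0},
  {"xyz": [0, 0.05, 0], "twist": 0, "grip": 0},
])

```text
t: 8.57
eef_pos: [0.6037, -0.0386, 0.0267]
tcp_rot: [-0.0, -0.002, 1.0, -0.002]
force: [-1.1, -6.2, 3.2]
gripper_width: 0.0
grasp_force: 2.9
```

```bash
python3 go.py 0.602 0.0027 0.025 90.4; python3 - <<'E'
from h import *
b=snap('side','s6')['color'][165:255,225:360]
cv2.imwrite('pics/c8.png',cv2.resize(b,None,fx=5.8,fy=5.8,interpolation=cv2.INTER_CUBIC))
E
```

```text
t 8.57 tcp [ 0.6037 -0.0386  0.0267] yaw 90.24 F [-1.1 -6.2  3.2]
xyz [0.0038 0.1033 0.0038] twist -0.0004
```

View pics/c8.png

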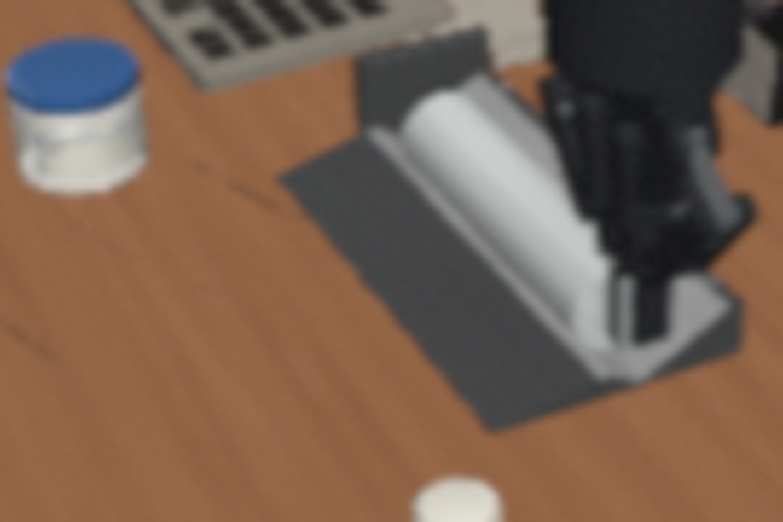

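The bar is sliding along the groove; its left end at crop (430,105) still shows a gap to the stop. Continuing until the force rises.

>>> jog_arm([
  {"xyz": [0, 0.01, 0], "twist": 0, "grip": 0},
  {"xyz": [0, 0.02, 0], "twist": 0, "grip": 0},
  {"xyz": [0, 0.03, 0], "twist": 0, "grip": 0},
  {"xyz": [0, 0.04, 0], "twist": 0, "grip": 0},
  {"xyz": [0, 0.05, 0], "twist": 0, "grip": 0},
])

```text
t: 9.25
eef_pos: [0.6036, -0.0182, 0.0267]
tcp_rot: [-0.0, -0.002, 1.0, -0.002]
force: [-0.9, -5.4, 4.5]
gripper_width: -0.0001
grasp_force: 2.9
```

>>> jog_arm([
  {"xyz": [0, 0.005, 0], "twist": 0, "grip": 0},
  {"xyz": [0, 0.01, 0], "twist": 0, "grip": 0},
  {"xyz": [0, 0.015, 0], "twist": 0, "grip": 0},
  {"xyz": [0, 0.02, 0], "twist": 0, "grip": 0},
  {"xyz": [0, 0.025, 0], "twist": 0, "grip": 0},
])

```text
t: 9.88
eef_pos: [0.6035, -0.0081, 0.0267]
tcp_rot: [-0.0, -0.002, 1.0, -0.002]
force: [-1.1, -5.5, 4.0]
gripper_width: 0.0003
grasp_force: 3.0
```

>>> jog_arm([
  {"xyz": [0, 0.005, 0], "twist": 0, "grip": 0},
  {"xyz": [0, 0.01, 0], "twist": 0, "grip": 0},
  {"xyz": [0, 0.015, 0], "twist": 0, "grip": 0},
  {"xyz": [0, 0.02, 0], "twist": 0, "grip": 0},
  {"xyz": [0, 0.025, 0], "twist": 0, "grip": 0},
])

```text
t: 10.5
eef_pos: [0.6034, 0.0019, 0.0267]
tcp_rot: [-0.0, -0.002, 1.0, -0.002]
force: [0.1, -5.7, 4.2]
gripper_width: 0.0002
grasp_force: 3.1
```

Still sliding at a steady force, so there's no contact with the stop yet.

>>> jog_arm([
  {"xyz": [0, 0.004, 0], "twist": 0, "grip": 0},
  {"xyz": [0, 0.008, 0], "twist": 0, "grip": 0},
  {"xyz": [0, 0.012, 0], "twist": 0, "grip": 0},
  {"xyz": [0, 0.015, 0], "twist": 0, "grip": 0},
  {"xyz": [0, 0.015, 0], "twist": 0, "grip": 0},
])

```text
t: 11.12
eef_pos: [0.6034, 0.0027, 0.0267]
tcp_rot: [-0.001, -0.001, 1.0, -0.006]
force: [-1.8, -14.0, 7.5]
gripper_width: -0.0002
grasp_force: 7.1
```

>>> jog_arm([
  {"xyz": [0, 0.003, 0], "twist": 0, "grip": 0},
  {"xyz": [0, 0.006, 0], "twist": 0, "grip": 0},
  {"xyz": [0, 0.009, 0], "twist": 0, "grip": 0},
  {"xyz": [0, 0.012, 0], "twist": 0, "grip": 0},
  {"xyz": [0, 0.012, 0], "twist": 0, "grip": 0},
])

```text
t: 11.75
eef_pos: [0.6033, 0.0028, 0.0268]
tcp_rot: [-0.001, 0.0, 1.0, -0.009]
force: [-0.5, -21.0, 11.5]
gripper_width: -0.0001
grasp_force: 10.9
```

The force rose to 21 N with no further motion at the predicted position (y = 0.0028), so the bar is at the stop. Retracting.

>>> jog_arm([
  {"xyz": [0, -0.015, 0], "twist": 0, "grip": 0},
  {"xyz": [0, -0.04, 0], "twist": 0, "grip": 0},
  {"xyz": [0, -0.12, 0], "twist": 0, "grip": 0},
  {"xyz": [0, -0.2, -0.05], "twist": 0, "grip": 0},
  {"xyz": [0, -0.2, -0.2], "twist": 0, "grip": 0},
])

```text
t: 12.38
eef_pos: [0.6012, -0.0682, 0.1039]
tcp_rot: [-0.004, -0.001, 1.0, -0.0]
force: [0.4, 0.2, 0.1]
gripper_width: 0.0002
grasp_force: 0.0
```

>>> jog_arm([
  {"xyz": [0.1, 0, -0.1], "twist": 0, "grip": 0},
  {"xyz": [0.2, 0, -0.2], "twist": 0, "grip": 0},
  {"xyz": [0.2, 0, -0.2], "twist": 0, "grip": 0},
  {"xyz": [0.2, 0, -0.2], "twist": 0, "grip": 0},
])

```text
t: 12.88
eef_pos: [0.5244, -0.0651, 0.1863]
tcp_rot: [0.0, -0.003, 1.0, 0.0]
force: [-0.0, 0.1, 0.0]
gripper_width: 0.0002
grasp_force: 0.0
```

```bash
python3 - <<'E'
from h import *
im=snap('side','s7')['color']; s=bot.sense(); print(s['t'],s['eef_pos'],s['force'])
# compare with expected: project seated-bar right face centre & check bystander pixels unchanged
p=[.6016,.0772,.0073]; c,q=np.cos(p[2]),np.sin(p[2])
f=np.array([[c*x-q*y+p[0],q*x+c*y+p[1],.026] for x,y in((0,-.06),(0,.1))]); print(px('s7',f))
a=cv2.imread('pics/side0.png')
for n,(x0,y0,x1,y1) in dict(pot=(224,168,252,200),vial=(294,246,316,284),holder=(374,256,414,290)).items():
    print(n,cv2.phaseCorrelate(a[y0:y1,x0:x1].mean(2),im[y0:y1,x0:x1].mean(2)))
# bright face row-profile along the groove bottom line at z=.040
g=im.mean(2)
for y in np.arange(-.08,-.03,.004):
    X=np.array([c*0-q*y+p[0],c*y+p[1],.044]); u=px('s7',X)[0]; print(round(y,3),g[int(round(u[1])),int(round(u[0]))].round(),end=' | ')
E
```

```text
12.925 [ 0.52434071 -0.06510114  0.18572284] [-0.5888084  -0.31408472 -0.28818109]
[[321.93607533 208.73455929]
 [293.48295564 180.16643509]]
pot ((0.10321254958736503, 0.0855315213572947), 1.0380125380985008)
vial ((-0.0206515959601834, 0.016390148978715047), 0.9981417170892725)
holder ((0.10231006207762405, 0.11167193744923765), 0.9586334685750606)
-0.08 176.0 | -0.076 176.0 | -0.072 176.0 | -0.068 176.0 | -0.064 181.0 | -0.06 193.0 | -0.056 194.0 | -0.052 197.0 | -0.048 195.0 | -0.044 195.0 | -0.04 194.0 | -0.036 196.0 | -0.032 197.0 |
```

The bar's end edge sits at y ≈ -0.061 (expected -0.060), and the bystanders are unmoved.

```bash
python3 -c "
from bench import bot
print(bot.hand_in())"
```

```text
the job is handed in; nothing more can be done
None
```

The bar was rolled up the ramp into the V-block groove and slid against the end stop (the push force rose to 21 N with no further motion). The vial, pot and sample holder did not move, and I handed the job in at about 13 s; no verdict came back.

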